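Clip a printing plate to its drying board

TASK

Push the zinc printing plate sideways along its groove until it is fully home against the wooden stop post. Then squeeze the big orange spring clip open, bring its jaws over the exposed upright side edge so that they straddle plate and backing board together, about halfway up and on the plain border without reaching the picture, and let it go so that it holds there by itself. Leave the jar, ink tin, paste pot and ink roller where they are.

Things in the scene. Friction and masses are not known exactly. Their poses are not given: they have to be found in the camera images.
- stand: Fixed wooden stand: base 90 x 250 x 18 mm (local y -140 to +110) with an upright plywood board 6 mm thick (x -6 to 0), 160 mm wide (y -80 to +80), up to z = 118 mm; 2 struts behind it (x to -36, z to 58 mm). The zinc plate stands on its +x face. Stop post, as tall as the board, at y = +69 to 81. Origin: underside, mid width, on the board's +x face. The edge to clip is at -y.
- board_edge (a point): Point on the board's free upright edge (local y = -80 mm of the stand), halfway up (68 mm above the table), on the face where board and plate meet. Axes as the stand's: +y points inward over the board, -y outward away from it. The stack of board and plate fills x = -6 to +4 mm: 10 mm thick, middle at x = -1 mm.
- plate (a joint): Slide of the zinc plate along its groove (m): 0 = fully home against the stop post; it grows as the plate sticks out farther past the board's free edge, towards the stand's -y; at most 0.07. About 2 N of friction; it stays where it is left.
- plate_edge (a point): Middle of the zinc plate's outer upright edge, 68 mm above the table; axes as the stand's. Plate 150 mm wide, 96 tall (z 20 to 116), 4 thick. This edge is pushed towards the stand's +y; when home it is 2 mm outside the board's edge. The picture (rectangle with dark marks) begins 40 mm in from this edge; the border is plain.
- clip: Loose orange spring clip, 138 mm long, 24 high, 62 g, lying flat. Origin: hinge pin, underside; z along the pin. Shut, +x is its middle line to the jaws (black pads x = 44 to 64 mm); handles end at x = -74, 54 mm wide outside at x = -55 and 62 at the tail; squeezed, 28 wide and parallel. This body is the +y half: it turns counter-clockwise by half the jaw angle off the middle line.
- clip_jaw (a joint): Opening of the clip (rad): 0 = shut, pads touching; 0.46 = squeezed to its stop (23 mm between pads); 0.17 gripping plate and board together, 0.10 on the board alone. Squeezing the handles opens it, a spring shuts it: about 9 N at the grip point at first, 17 N at the stop; a firmer grip, e.g. 40 N, holds it at the stop.
- clip_grip (a point): Point midway between the handles where the fingers should squeeze: 55 mm behind the hinge pin, at half height (12 mm above the underside). Axes as the clip's.
- clip_tip (a point): Front end of the jaws: 64 mm ahead of the hinge pin, at half height. Axes as the clip's.
- jar: Bystander: glass jar with white cap, 64 mm diameter, 90 mm tall, origin under its centre.
- ink_tin: Bystander: dark round tin, 76 mm diameter, 52 mm tall, origin under its centre.
- paste_pot: Bystander: white open plastic pot, 90 mm diameter, 80 mm tall, origin under its centre.
- brayer: Bystander: ink roller, black roll 90 mm long and 32 mm thick with a dark wooden handle, 160 mm long overall, lying on the table; origin under the roll, handle to its -x.

How it is judged:
By the outcome, as a careful person would: the job done as asked, in the order asked, and still so for the second after the job is handed in, with the robot touching nothing.
It also fails if it takes over 54 s, if anything falls off the work surface, if the arm or the gripper's body presses on something with over 40 N, if the wrist force passes 120 N, or if a joint passes its speed limit or range.

ROBOT

A 6-joint arm with a two-finger parallel gripper is mounted at the origin on the work surface. World frame = base frame: x ahead of the robot, y to its left, z up, the work surface at z = 0. Lengths are in m, angles in rad, forces in N, time in s.
With the tool pointing down it reaches from about 0.325 to 0.775 m from the base axis. Payload 5.5 kg.
Tool frame: the origin (TCP) lies at the very end of the fingers, on their centre line; the grasp point (between the pads) lies env.grip_depth behind it (env.grip_depth is the distance from the TCP to the grasp point, in m); z points along the fingers, y is the line along which they close (so a half turn about z gives the same grasp; the last joint's range is limited). The gripper opens to 88 mm and grips with 3 to 60 N. Pads are 20 mm wide; open, the fingers measure 115 mm over their backs; the gripper's body (75 mm by 178 mm) begins 61 mm behind the grasp point.
Start: joints at [1.285, 0.091, 1.231, -0, 1.82, -0.057], TCP at [0.136, 0.584, 0.223] pointing down, gripper open.
Joint ranges: [-2.87, 2.87], [-0.86, 2.18], [0.17, 2.46], [-1.51, 4.65], [0.06, 2.69], [-2.65, 2.65]. Speed limits (rad/s): [2.57, 2.57, 3.01, 3.14, 3.14, 3.14].

INTERFACE

Orientations are given as a unit quaternion [w, x, y, z].
In Python, from bench import env gives the robot as it stands.
- The arm moves only by the shell command python3 nudge.py 'ROWS'. ROWS is one flat JSON list of numbers that holds 1 to 10 rows one after another, with no inner brackets; each row has 7 numbers: a rotation vector rx, ry, rz in units of 0.05 rad, then dx, dy, dz in units of 100 mm, then the opening from 0.0 (shut) to 1.0 (fully open); each row is the pose to reach, as a shift and turn from the pose commanded when the command began, along the tool's axes at that moment; what a row does not reach only later rows make up. A row lasts 1/12 s, in which the tool goes at most 0.0417 m and 0.125 rad, less where a joint would pass 70% of its speed; a pose out of reach is approached as far as the arm can. The fingers move at their own pace and stop on an object; the grip force is fixed at half the most. Time passes only in rows, so rows that do not move let the fingers close. It prints the time, the measured TCP pose, the force, the opening and the grip force at its end. Input that does not fit is refused with a message, and nothing moves.
- env.sense(): the state, without advancing time (a new reading comes with each control period).
- env.grab_frame(name): name is "scene" or "top" or "wrist"; returns a dict with "frame" (384x512x3 uint8, red, green, blue), "depth" (384x512 float32, m along the optical axis (not along the pixel's ray), 0 where there is no reading), "fovy" (degrees; the focal length in pixels is half the picture's height over the tangent of half this angle, whatever the lens; pixels are square), "cx", "cy" (the principal point, pixels), "R" (3x3) and "t" (3): a world point X has camera coordinates R X + t; the wrist camera has in their place "hand_eye" (4x4, takes a point from camera to tool coordinates, whose origin is the TCP and whose axes are the flange's). Camera axes: x right, y down, z forward; pixel columns grow to the right and rows downward; lengths in m; the calibration is good to about 2 mm. The wrist camera is an equidistant fisheye: a pixel r from the principal point sees the ray r / f radians off the axis. A picture is of the moment at which its call begins: read the wrist's pose just before it.
- env.job_done(): hands the job in; it is judged then, once.
The state is a dict: "time_s": time; "joint_pos": joint angles; "qvel": joint speeds; "effort": joint torques, N m; "tool_pos": TCP position; "ee_rot": TCP orientation; "wrist_force": force on the tool from outside, world axes, zero at the start; "torque": the same for the moment, N m; "gripper_width": opening from 0.0 (shut) to 1.0 (fully open); "grasp_force": force on a finger pad.
Only numpy, scipy, OpenCV 4.12 (cv2) and the standard library are available. Lean on these libraries where they do the work, as an engineer would, in place of code of your own. Each camera call takes 0.05 s, during which the arm holds its last target. There are 200 camera calls.

## Working session

There is one attempt and no reset: what is moved stays moved. The work goes in short steps, Python scripts to look and compute and a shell command to move; the robot and the scene stay as the last step left them, time stands still between calls to the robot, and variables do not carry over. Pictures are saved under pics/ and viewed, at most 10 in all, crops included, and the job is handed in when it is done.

```bash
ls; mkdir -p pics; python3 - <<'E'
from bench import env
import cv2,numpy as np
print(env.sense(), env.grip_depth)
for n in("scene","top"):
    f=env.grab_frame(n); cv2.imwrite(f"pics/{n}0.png",f["frame"][:,:,::-1]); np.savez(f"{n}0.npz",**f)
    print(n,f["fovy"],f["cx"],f["cy"],f["R"],f["t"])
E
```

```text
bench.py
nudge.py
pics
{'time_s': 0.0, 'joint_pos': array([ 1.28529431e+00,  9.18310994e-02,  1.23186529e+00, -9.14185503e-06,
        1.81979126e+00, -5.66913281e-02]), 'qvel': array([ 2.43201100e-06,  2.44474326e-04,  8.48926773e-04, -7.28203855e-04,
       -1.57440592e-03,  1.04205832e-03]), 'effort': array([ 4.17842068e-05, -4.46465814e+01, -4.06434166e+01,  6.98981644e-02,
        2.97970441e-02, -1.67920352e-04]), 'tool_pos': array([0.13600885, 0.58408125, 0.22153513]), 'ee_rot': array([-1.56957218e-04,  1.14157005e-01,  9.93462269e-01, -9.34415301e-04]), 'wrist_force': array([-1.12592358, -0.25479017,  0.03799579]), 'torque': array([-0.04568111, -0.00853381,  0.002177  ]), 'grasp_force': 0.0, 'gripper_width': 0.9990635905614359} 0.0187
scene 51.57091711333402 256.76390916470183 184.7146106070355 [[ 0.1655494   0.98620018 -0.00161424]
 [ 0.76981023 -0.13024766 -0.62484218]
 [-0.61642972  0.10219958 -0.78074941]] [-0.10196263 -0.39694097  1.56894506]
top 51.325160411328056 259.26947263629637 185.11355291960209 [[ 0.02595008 -0.99965273  0.00458468]
 [-0.99736497 -0.02620096 -0.06765084]
 [ 0.06774747 -0.00281705 -0.99769852]] [0.01915622 0.56931829 1.05577376]
```
View pics/scene0.png

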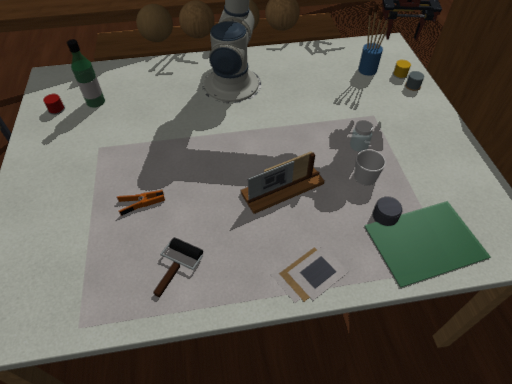

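View pics/top0.png

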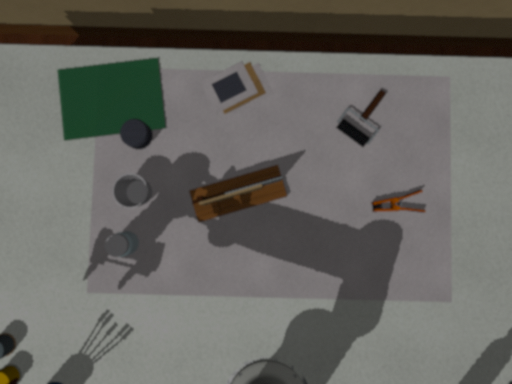

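```bash
cat > h.py <<'E'
import numpy as np,cv2
def load(n): return dict(np.load(n))
def ray(f,uv,z):
    "pixel -> world point on plane z"
    F=f["frame"].shape[0]/2/np.tan(np.radians(f["fovy"])/2)
    d=np.array([(uv[0]-f["cx"])/F,(uv[1]-f["cy"])/F,1.])
    R=f["R"];c=-R.T@f["t"];d=R.T@d
    return c+d*(z-c[2])/d[2]
def proj(f,X):
    F=f["frame"].shape[0]/2/np.tan(np.radians(f["fovy"])/2)
    p=f["R"]@np.asarray(X)+f["t"]; return p[:2]/p[2]*F+[float(f["cx"]),float(f["cy"])]
E
python3 - <<'E'
from h import *
t=load("top0.npz");s=load("scene0.npz")
for n,f in(("top",t),("scene",s)):
    m=cv2.inRange(cv2.cvtColor(f["frame"],cv2.COLOR_RGB2HSV),(3,150,90),(16,255,255))
    k,l,st,c=cv2.connectedComponentsWithStats(m)
    for i in range(1,k):
        if st[i,4]>15: print(n,st[i],c[i])
a=t["frame"][150:235,180:300];b=t["frame"][170:230,350:440];c=s["frame"][140:220,230:335];d=s["frame"][175:225,105:180]
r=lambda im:cv2.resize(im,(400,300),interpolation=cv2.INTER_CUBIC)
im=np.vstack([np.hstack([r(a),r(b)]),np.hstack([r(c),r(d)])])
cv2.imwrite("pics/crops.png",cv2.convertScaleAbs(im,alpha=1.3)[:,:,::-1])
E
```

```text
top [374 195  41  16 186] [392.09139785 203.90860215]
scene [308 175  11   9  59] [314.01694915 179.6440678 ]
scene [242 188   6  12  42] [245.33333333 192.69047619]
scene [120 190  44  18 140] [144.01428571 197.37142857]
```

View pics/crops.png

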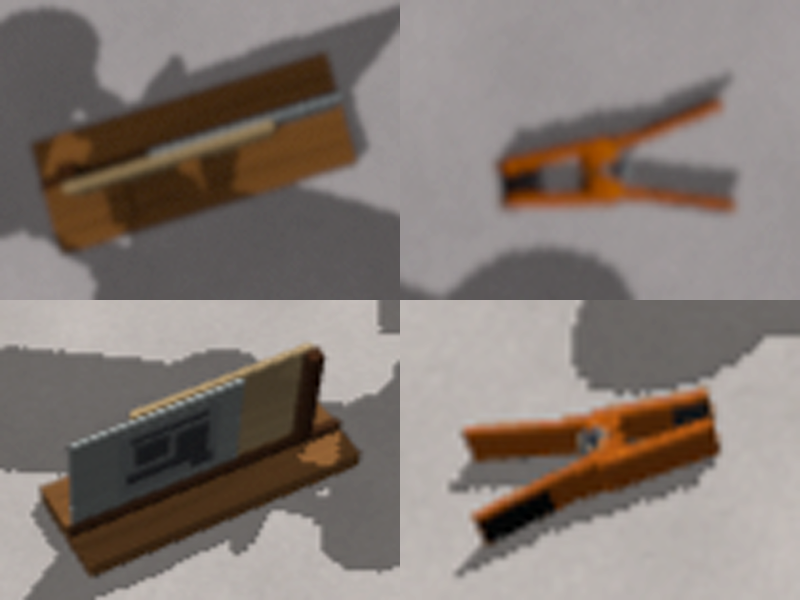

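```bash
cat >> h.py <<'E'
def cloud(f):
    D=f["depth"];F=D.shape[0]/2/np.tan(np.radians(f["fovy"])/2)
    v,u=np.mgrid[:D.shape[0],:D.shape[1]]
    P=np.stack([(u-f["cx"])/F*D,(v-f["cy"])/F*D,D],-1)
    return (P-f["t"])@f["R"]
E
python3 - <<'E'
from h import *
t=load("top0.npz");s=load("scene0.npz")
print("tips",[ray(t,p,.024).round(4) for p in((372.5,203),(372.7,211.6),(422,190.4),(425.4,211))])
A=lambda x,y:(180+x/3.333,150+y/3.53)
print("base",[ray(t,A(*p),.018).round(4) for p in((30,145),(328,55),(358,160),(68,250))])
print("plate top outer",ray(t,A(341,98),.116).round(4))
for n,f,w in(("top",t,(180,150,300,235)),("scene",s,(230,140,335,220))):
    P=cloud(f)[w[1]:w[3],w[0]:w[2]].reshape(-1,3)
    for lo,hi in((.012,.024),(.108,.116),(.116,.125),(.03,.106)):
        Q=P[(P[:,2]>lo)&(P[:,2]<hi)]
        if len(Q)>5:
            r=cv2.minAreaRect((Q[:,:2]*1000).astype(np.float32)); print(n,lo,len(Q),np.round(r[0],1),np.round(r[1],1),round(r[2],1))
for n,f,w in(("top",t,(360,180,440,225)),("scene",s,(105,175,180,225))):
    P=cloud(f)[w[1]:w[3],w[0]:w[2]].reshape(-1,3)
    Q=P[(P[:,2]>.016)&(P[:,2]<.032)]
    r=cv2.minAreaRect((Q[:,:2]*1000).astype(np.float32)); print("clip",n,len(Q),np.median(Q[:,2]),np.round(r[0],1),np.round(r[1],1),round(r[2],1),"\n",cv2.boxPoints(r).round(1))
    print(Q[np.argmax(Q[:,1])],Q[np.argmin(Q[:,1])],Q[np.argmax(Q[:,0])],Q[np.argmin(Q[:,0])])
E
```

```text
tips [array([ 0.5283, -0.2698,  0.024 ]), array([ 0.5054, -0.2705,  0.024 ]), array([ 0.5656, -0.4024,  0.024 ]), array([ 0.5107, -0.4114,  0.024 ])]
base [array([0.5477, 0.2224, 0.018 ]), array([ 0.623 , -0.0163,  0.018 ]), array([ 0.5432, -0.0424,  0.018 ]), array([0.4689, 0.189 , 0.018 ])]
plate top outer [ 0.5816 -0.0217  0.116 ]
top 0.012 2344 [545.4  90.8] [ 90.2 249.9] 17.9
top 0.108 63 [551.   80.1] [ 16.5 212.7] 17.8
top 0.116 247 [551.9  82.4] [ 19.4 210.9] 17.8
top 0.03 314 [532.2  76.2] [ 47.7 211.2] 14.2
scene 0.012 1018 [548.4  92.5] [ 93.2 252.3] 16.9
scene 0.108 150 [550.5  82. ] [ 17.4 213.7] 15.4
scene 0.116 153 [551.9  82. ] [ 22.2 212.8] 16.8
scene 0.03 1032 [550.5  81.5] [ 20.1 217.2] 15.1
clip top 382 0.02443526755316696 [ 527.3 -339.6] [ 59.5 136.2] 9.0 
 [[ 487.3 -277.1]
 [ 508.6 -411.5]
 [ 567.3 -402.2]
 [ 546.  -267.8]]
[ 0.52849058 -0.27230449  0.02010765] [ 0.51066395 -0.41121404  0.02200584] [ 0.56695149 -0.39990121  0.01704525] [ 0.50709125 -0.27392077  0.02425839]
clip scene 362 0.02315446803659034 [ 531.3 -339.3] [ 58.2 134.6] 7.6 
 [[ 493.6 -276.4]
 [ 511.3 -409.8]
 [ 569.  -402.2]
 [ 551.3 -268.7]]
[ 0.52894203 -0.27167429  0.02345495] [ 0.51245073 -0.40966025  0.01739992] [ 0.5687226  -0.40008453  0.02124841] [ 0.50709858 -0.28051419  0.02219524]
```

The pictures show the plate's outer top edge at top-view (282,178). It sticks out to world −y, and the stop post is at the far left end, near (199,203). The clip's jaws are at (373,207), pointing at the stand, and its handle tails are at (422,190) and (425,211). I'm moving to the pre-push position with the fingers shut.

Careful with the scale: shifts go in units of 100 mm and turns go in units of 0.05 rad. That gives: -0.295 m is -2.95, -0.257 m is -2.57, 1.03 rad is 20.6.

```bash
python3 nudge.py '[0,0,20.6,-2.95,-2.57,0,0,0,0,20.6,-2.95,-2.57,0,0,0,0,20.6,-2.95,-2.57,0,0,0,0,20.6,-2.95,-2.57,0,0,0,0,20.6,-2.95,-2.57,0,0,0,0,20.6,-2.95,-2.57,0,0,0,0,20.6,-2.95,-2.57,0,0,0,0,20.6,-2.95,-2.57,0,0,0,0,20.6,-2.95,-2.57,0,0,0,0,20.6,-2.95,-2.57,0,0]'; cat >> h.py <<'E'
from scipy.spatial.transform import Rotation as Ro
def go(x,y,z,yaw):
    "remaining move in tool axes; yaw = world angle (deg) of tool y, tool down"
    from bench import env
    s=env.sense(); R=Ro.from_quat(s["ee_rot"],scalar_first=True)
    c,n=np.cos(np.radians(yaw)),np.sin(np.radians(yaw))
    G=Ro.from_matrix(np.array([[-n,c,0],[c,n,0],[0,0,-1.]]))
    G2=G*Ro.from_euler("z",180,degrees=True)
    r=min(((R.inv()*g).as_rotvec() for g in(G,G2)),key=np.linalg.norm)
    print("t",s["time_s"],"pos",s["tool_pos"].round(4),"rot",r.round(3),"shift",R.inv().apply(np.array([x,y,z])-s["tool_pos"]).round(4),"F",s["wrist_force"].round(1),"w",round(s["gripper_width"],3),s["joint_pos"].round(2))
E
python3 -c "
from h import *
go(.5927,-.0495,.06,17.9)"
```

```text
time_s: 0.93
tool_pos: [0.367, 0.2634, 0.2223]
ee_rot: [0.001, 0.591, 0.807, -0.0]
wrist_force: [-0.5, 0.1, 0.2]
gripper_width: 0.285
grasp_force: 0.0
t 0.9333 pos [0.367  0.2634 0.2223] rot [ 0.     0.002 -0.006] shift [-0.3661  0.1208  0.163 ] F [-0.5  0.1  0.2] w 0.285 [ 0.55 -0.31  1.6  -0.    1.85  0.24]
```

Converted, -0.366 m is -3.66, 0.121 m is 1.21.

```bash
python3 nudge.py '[0,0,0,-3.66,1.21,0,0,0,0,0,-3.66,1.21,0,0,0,0,0,-3.66,1.21,0,0,0,0,0,-3.66,1.21,0,0,0,0,0,-3.66,1.21,0,0,0,0,0,-3.66,1.21,0,0,0,0,0,-3.66,1.21,0,0,0,0,0,-3.66,1.21,0,0,0,0,0,-3.66,1.21,0,0,0,0,0,-3.66,1.21,0,0]'; python3 nudge.py '[0,0,0,0,0,0.4,0,0,0,0,0,0,0.8,0,0,0,0,0,0,1.2,0,0,0,0,0,0,1.55,0,0,0,0,0,0,1.63,0,0,0,0,0,0,1.63,0]';python3 - <<'E'
from h import *
from bench import env
go(.5927,-.0495,.06,17.9)
f=env.grab_frame("scene");t=env.grab_frame("top")
np.savez("s1.npz",**f);np.savez("t1.npz",**t)
r=lambda im:cv2.resize(im,(400,300),interpolation=cv2.INTER_CUBIC)
cv2.imwrite("pics/c1.png",np.hstack([r(t["frame"][120:240,160:320]),r(f["frame"][110:230,210:370])])[:,:,::-1])
E
```

```text
time_s: 1.77
tool_pos: [0.5942, -0.049, 0.2203]
ee_rot: [-0.001, 0.591, 0.807, -0.001]
wrist_force: [1.2, 1.4, -0.0]
gripper_width: 0.003
grasp_force: 0.0
time_s: 2.27
tool_pos: [0.5901, -0.0434, 0.0558]
ee_rot: [-0.003, 0.589, 0.808, -0.002]
wrist_force: [-0.2, -0.1, -0.2]
gripper_width: 0.006
grasp_force: 0.0
t 2.2667 pos [ 0.5901 -0.0434  0.0558] rot [-0.007 -0.003 -0.   ] shift [-0.0066  0.0005 -0.0042] F [-0.2 -0.1 -0.2] w 0.006 [-0.13  0.11  1.51  0.    1.53 -0.44]
```

View pics/c1.png

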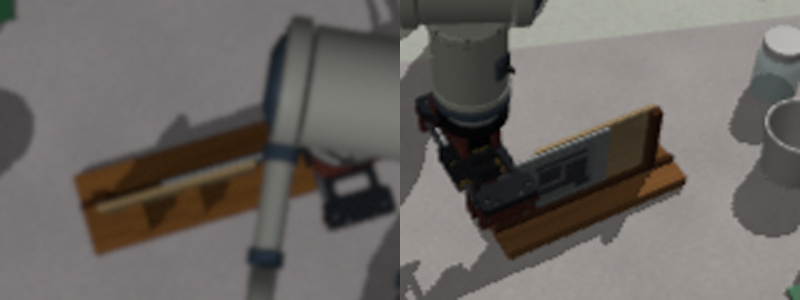

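Converted, 0.056 m is 0.56, 0.053 m is 0.53.

```bash
python3 nudge.py '[0,0,0,0.07,0,0,0,0,0,0,0.14,0,0,0,0,0,0,0.21,0,0,0,0,0,0,0.28,0,0,0,0,0,0,0.35,0,0,0,0,0,0,0.42,0,0,0,0,0,0,0.48,0,0,0,0,0,0,0.53,0,0,0,0,0,0,0.56,0,0,0,0,0,0,0.56,0,0,0]'; python3 nudge.py '[0,0,0,0.01,0,0,0,0,0,0,0.02,0,0,0,0,0,0,0.03,0,0,0,0,0,0,0.04,0,0,0]'; python3 -c "
from h import *
go(.5927,-.0495,.06,17.9)"
```

```text
time_s: 3.2
tool_pos: [0.5749, 0.0102, 0.0592]
ee_rot: [-0.001, 0.588, 0.809, -0.0]
wrist_force: [0.2, -0.9, -0.3]
gripper_width: 0.004
grasp_force: 0.0
time_s: 3.53
tool_pos: [0.5739, 0.0128, 0.0591]
ee_rot: [-0.0, 0.589, 0.808, -0.0]
wrist_force: [0.3, -2.2, -1.6]
gripper_width: 0.004
grasp_force: 1.0
t 3.5333 pos [0.5739 0.0128 0.0591] rot [-0.001 -0.    -0.001] shift [-0.065  -0.0012 -0.0009] F [ 0.3 -2.2 -1.6] w 0.004 [-0.04  0.05  1.56 -0.    1.53 -0.35]
```

```bash
for i in 1; do python3 nudge.py '[0,0,0,0.02,0,0,0,0,0,0,0.03,0,0,0,0,0,0,0.04,0,0,0,0,0,0,0.04,0,0,0]'; done; python3 nudge.py '[0,0,0,0.01,0,0,0,0,0,0,0.02,0,0,0,0,0,0,0.02,0,0,0]'
```

```text
time_s: 3.87
tool_pos: [0.5727, 0.0171, 0.0594]
ee_rot: [-0.0, 0.589, 0.808, -0.0]
wrist_force: [0.3, -1.1, 0.2]
gripper_width: 0.005
grasp_force: 0.5
time_s: 4.12
tool_pos: [0.5727, 0.0175, 0.0596]
ee_rot: [0.001, 0.589, 0.808, -0.001]
wrist_force: [1.4, -6.6, -2.6]
gripper_width: 0.004
grasp_force: 3.3
```

Converted, 0.002 m is 0.02, 0.001 m is 0.01.

```bash
python3 nudge.py '[0,0,0,0.01,0,0,0,0,0,0,0.02,0,0,0,0,0,0,0.02,0,0,0]';  python3 nudge.py '[0,0,0,-0.3,0,0,0,0,0,0,-0.6,0,0,0,0,0,0,-0.9,0,0,0,0,0,0,-0.9,0,-0.4,0.4,0,0,0,-0.9,0,-0.8,1,0,0,0,-0.9,0,-1,1]'; python3 - <<'E'
from h import *
from bench import env
# clip: grip 55 mm behind hinge
tip=np.array([.5172,-.2702]);tail=np.array([.538,-.407]);d=(tip-tail)/np.linalg.norm(tip-tail)
print(np.degrees(np.arctan2(d[1],d[0])),np.linalg.norm(tip-tail),tip-d*.119)
g=tip-d*.119
go(*g,.10,np.degrees(np.arctan2(d[1],d[0]))-90)
E
```

```text
time_s: 4.37
tool_pos: [0.5726, 0.0176, 0.0597]
ee_rot: [0.002, 0.589, 0.808, -0.002]
wrist_force: [4.4, -12.4, -4.3]
gripper_width: 0.006
grasp_force: 6.4
time_s: 4.87
tool_pos: [0.6007, -0.0653, 0.165]
ee_rot: [0.002, 0.589, 0.808, 0.002]
wrist_force: [0.3, 0.4, 1.1]
gripper_width: 0.192
grasp_force: 0.0
98.64542253425363 0.13837225155355387 [ 0.53508798 -0.38784787]
t 4.8667 pos [ 0.6007 -0.0653  0.165 ] rot [0.006 0.001 0.16 ] shift [-0.2869 -0.1616  0.0645] F [0.3 0.4 1.1] w 0.192 [-0.17  0.09  1.33  0.    1.71 -0.48]
```

```bash
python3 nudge.py '[0,0,3.2,-2.85,-1.61,0,1,0,0,3.2,-2.85,-1.61,0,1,0,0,3.2,-2.85,-1.61,0,1,0,0,3.2,-2.85,-1.61,0,1,0,0,3.2,-2.85,-1.61,0,1,0,0,3.2,-2.85,-1.61,0,1,0,0,3.2,-2.85,-1.61,0,1,0,0,3.2,-2.85,-1.61,0.3,1,0,0,3.2,-2.85,-1.61,0.64,1,0,0,3.2,-2.85,-1.61,0.64,1]'; python3 nudge.py '[0,0,0,0,0,0,1,0,0,0,0,0,0,1,0,0,0,0,0,0,1]'; python3 - <<'E'
from h import *
from bench import env
go(.5351,-.3878,.004,8.65)
w=env.grab_frame("wrist");t=env.grab_frame("top");f=env.grab_frame("scene")
np.savez("w2.npz",**w);np.savez("s2.npz",**f)
print(w["hand_eye"].round(3),w["fovy"],w["cx"],w["cy"])
P=cloud(t)
S=[Q for Q in [P[150:235,180:300].reshape(-1,3)]][0]
Q=S[(S[:,2]>.111)&(S[:,2]<.125)]
O=np.array([.5408,.1051]);a=np.radians(17.9)
L=(Q[:,:2]-O)@np.array([[np.cos(a),-np.sin(a)],[np.sin(a),np.cos(a)]])
print(len(L),np.percentile(L,[1,10,50,90,99],axis=0).round(4))
cv2.imwrite("pics/w2.png",np.hstack([cv2.resize(w["frame"],(400,300)),cv2.resize(t["frame"][150:240,180:300],(400,300),interpolation=cv2.INTER_CUBIC)])[:,:,::-1])
E
```

```text
time_s: 5.7
tool_pos: [0.5301, -0.3853, 0.0871]
ee_rot: [-0.006, 0.653, 0.758, 0.0]
wrist_force: [-0.7, 0.8, -2.0]
gripper_width: 0.949
grasp_force: 0.0
time_s: 5.95
tool_pos: [0.5354, -0.385, 0.0991]
ee_rot: [0.002, 0.651, 0.759, 0.0]
wrist_force: [-0.0, -0.2, -0.1]
gripper_width: 0.998
grasp_force: 0.0
t 5.95 pos [ 0.5354 -0.385   0.0991] rot [0.003 0.003 0.003] shift [-0.0024 -0.001   0.0951] F [-0.  -0.2 -0.1] w 0.998 [-0.68  0.26  1.27  0.    1.62 -0.83]
[[-0.001 -0.967 -0.254  0.068]
 [ 1.    -0.001  0.    -0.   ]
 [-0.    -0.254  0.967 -0.162]
 [ 0.     0.     0.     1.   ]] 65.70646984690485 259.37914114865083 189.97200387107205
292 [[-0.0061 -0.0787]
 [-0.0052 -0.0625]
 [-0.0009  0.0057]
 [ 0.0038  0.0709]
 [ 0.0124  0.0795]]
```

View pics/w2.png

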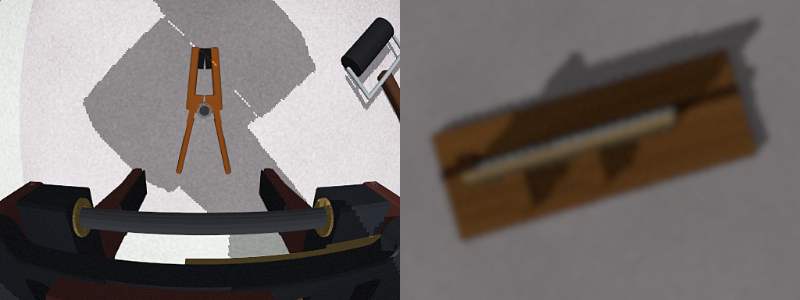

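The left half shows the clip centred between the open fingers, with the hinge at (204,110) and the jaws pointing forward. The right half shows the plate home, flush with the board edge near (675,110). I'm descending and squeezing.

```bash
python3 nudge.py '[0,0,0,-0.02,-0.01,0.3,1,0,0,0,-0.02,-0.01,0.6,1,0,0,0,-0.02,-0.01,0.8,1,0,0,0,-0.02,-0.01,0.9,1,0,0,0,-0.02,-0.01,0.94,1,0,0,0,-0.02,-0.01,0.94,1,0,0,0,-0.02,-0.01,0.94,1]'; python3 nudge.py '[0,0,0,0,0,0,0.5,0,0,0,0,0,0,0.3,0,0,0,0,0,0,0,0,0,0,0,0,0,0,0,0,0,0,0,0,0,0,0,0,0,0,0,0,0,0,0,0,0,0,0,0,0,0,0,0,0,0]'
```

```text
time_s: 6.68
tool_pos: [0.534, -0.3883, 0.0037]
ee_rot: [0.002, 0.651, 0.759, 0.0]
wrist_force: [-0.2, 0.7, -0.5]
gripper_width: 0.999
grasp_force: 0.0
time_s: 7.35
tool_pos: [0.5333, -0.3881, 0.0022]
ee_rot: [0.001, 0.651, 0.759, 0.0]
wrist_force: [1.6, -0.4, 2.6]
gripper_width: 0.433
grasp_force: 13.2
```

Converted, -0.09 m is -0.9, -0.07 m is -0.7.

```bash
python3 nudge.py '[0,0,0,0,0,0,0,0,0,0,0,0,0,0,0,0,0,0,0,0,0,0,0,0,0,0,0,0,0,0,0,0,0,0,0,0,0,0,0,0,0,0]'; python3 nudge.py '[0,0,0,0,0,-0.15,0,0,0,0,0,0,-0.3,0,0,0,0,0,0,-0.5,0,0,0,0,0,0,-0.7,0,0,0,0,0,0,-0.9,0,0,0,0,0,0,-0.9,0,0,0,0,0,0,-0.9,0]'; python3 - <<'E'
from h import *
from bench import env
w=env.grab_frame("wrist");f=env.grab_frame("scene")
np.savez("w3.npz",**w);np.savez("s3.npz",**f);s=env.sense();np.savez("p3.npz",p=s["tool_pos"],q=s["ee_rot"])
cv2.imwrite("pics/w3.png",np.hstack([cv2.resize(w["frame"],(400,300)),cv2.resize(f["frame"][130:250,70:230],(400,300),interpolation=cv2.INTER_CUBIC)])[:,:,::-1])
E
```

```text
time_s: 7.85
tool_pos: [0.5335, -0.3878, 0.0023]
ee_rot: [0.001, 0.651, 0.759, 0.0]
wrist_force: [4.4, -0.4, 4.9]
gripper_width: 0.32
grasp_force: 29.1
time_s: 8.43
tool_pos: [0.5326, -0.388, 0.0914]
ee_rot: [-0.0, 0.651, 0.759, -0.0]
wrist_force: [0.5, -0.0, -0.9]
gripper_width: 0.323
grasp_force: 29.0
```

View pics/w3.png

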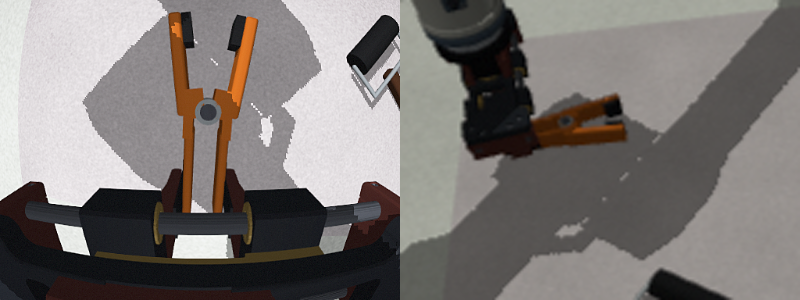

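```bash
cat >> h.py <<'E'
def wray(w,uv,ztool):
    F=w["frame"].shape[0]/2/np.tan(np.radians(w["fovy"])/2)
    d=np.array([uv[0]-w["cx"],uv[1]-w["cy"]]);r=np.hypot(*d);th=r/F
    v=np.array([*(d/r*np.sin(th)),np.cos(th)]);H=w["hand_eye"];v=H[:3,:3]@v;o=H[:3,3]
    return o+v*(ztool-o[2])/v[2]
E
python3 - <<'E'
from h import *
w=load("w3.npz")
h=wray(w,(266,142),-.0217)
tl,tr=[wray(w,(x*1.28,y*1.28),-.0217) for x,y in((168,12),(255,15))]
tip=(tl+tr)/2;print(h,tl,tr,tip)
d=tip-h;print(np.linalg.norm(d),np.degrees(np.arctan2(d[1],d[0])))
# world targets: tip at stand local (-1,-56)
a=np.radians(17.9);X=np.array([np.cos(a),np.sin(a)]);Y=np.array([-X[1],X[0]]);O=np.array([.5408,.1051])
off=np.arctan2(d[1],d[0])   # clip axis angle in tool xy; tool z down => world angle = tool-x angle - off
yaw=17.9+np.degrees(off)    # world angle of tool y
c,n=np.cos(np.radians(yaw)),np.sin(np.radians(yaw))
tx,ty=np.array([-n,c]),np.array([c,n])
for yl in(-.150,-.102,-.056):
    T=O+X*-.001+Y*yl; p=T-tx*tip[0]-ty*tip[1]; print(yl,p)
    go(*p,.0585,yaw)
E
```

```text
[ 0.05428027  0.00280022 -0.0217    ] [ 0.11640608 -0.02127786 -0.0217    ] [ 0.11516489  0.03171308 -0.0217    ] [ 0.11578548  0.00521761 -0.0217    ]
0.06155269570636835 2.250789895038922
-0.15 [ 0.62094084 -0.14844211]
t 8.5333 pos [ 0.5318 -0.3872  0.089 ] rot [-0.003 -0.003 -0.2  ] shift [0.2224 0.1243 0.0307] F [ 0.9 -1.2 -0.3] w 0.318 [-0.68  0.26  1.27 -0.    1.61 -0.83]
-0.102 [ 0.60618772 -0.10276558]
t 8.5333 pos [ 0.5318 -0.3872  0.089 ] rot [-0.003 -0.003 -0.2  ] shift [0.2698 0.1166 0.0308] F [ 0.9 -1.2 -0.3] w 0.318 [-0.68  0.26  1.27 -0.    1.61 -0.83]
-0.056 [ 0.59204931 -0.05899223]
t 8.5333 pos [ 0.5318 -0.3872  0.089 ] rot [-0.003 -0.003 -0.2  ] shift [0.3152 0.1093 0.031 ] F [ 0.9 -1.2 -0.3] w 0.318 [-0.68  0.26  1.27 -0.    1.61 -0.83]
```

The clip is held fully open (28 mm at the handles), with jaw tips at (168,12) and (255,15) in the left half. I'm carrying it to a standoff in front of the edge.

Converted, 0.222 m is 2.22, 0.21 m is 2.1, -0.2 rad is -4.

```bash
python3 nudge.py '[0,0,-2,0.3,0.17,0,0,0,0,-4,0.6,0.34,0,0,0,0,-4,0.9,0.5,0,0,0,0,-4,1.2,0.67,0,0,0,0,-4,1.5,0.84,0,0,0,0,-4,1.8,1,0.1,0,0,0,-4,2.1,1.17,0.2,0,0,0,-4,2.22,1.24,0.3,0,0,0,-4,2.22,1.24,0.31,0,0,0,-4,2.22,1.24,0.31,0]'; python3 nudge.py '[0,0,0,0,0,0,0,0,0,0,0,0,0,0]'; python3 - <<'E'
from h import *
from bench import env
go(.6209,-.1484,.0585,20.15)
w=env.grab_frame("wrist");t=env.grab_frame("top");np.savez("w4.npz",**w)
cv2.imwrite("pics/w4.png",np.hstack([cv2.resize(w["frame"][:288,100:484],(440,330)),cv2.resize(t["frame"][140:230,180:300],(360,330),interpolation=cv2.INTER_CUBIC)])[:,:,::-1])
E
```

```text
time_s: 9.37
tool_pos: [0.6204, -0.1491, 0.0576]
ee_rot: [-0.002, 0.572, 0.82, -0.001]
wrist_force: [0.2, -0.5, -0.1]
gripper_width: 0.316
grasp_force: 29.0
time_s: 9.53
tool_pos: [0.6215, -0.1513, 0.0608]
ee_rot: [0.0, 0.573, 0.819, -0.0]
wrist_force: [0.3, -0.5, -0.8]
gripper_width: 0.318
grasp_force: 29.0
t 9.5333 pos [ 0.6215 -0.1513  0.0608] rot [-0.     0.001 -0.002] shift [0.0029 0.0004 0.0023] F [ 0.3 -0.5 -0.8] w 0.318 [-0.29  0.22  1.37 -0.    1.55 -0.64]
```

View pics/w4.png

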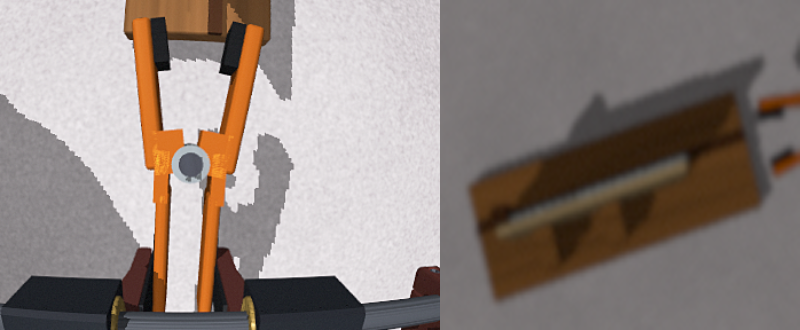

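Converted, 0.051 m is 0.51, 0.002 m is 0.02.

```bash
python3 nudge.py '[0,0,0,0.15,0,0.02,0,0,0,0,0.3,0.01,0.02,0,0,0,0,0.45,0.02,0.02,0,0,0,0,0.51,0.02,0.02,0,0,0,0,0.51,0.02,0.02,0,0,0,0,0.51,0.02,0.02,0]'; python3 - <<'E'
from h import *
from bench import env
go(.6062,-.1028,.0585,20.15)
w=env.grab_frame("wrist");t=env.grab_frame("top");np.savez("w5.npz",**w);np.savez("t5.npz",**t)
# orange jaw points in stand frame from top-view cloud
P=cloud(t)[150:240,250:330];I=t["frame"][150:240,250:330]
m=cv2.inRange(cv2.cvtColor(I,cv2.COLOR_RGB2HSV),(3,170,90),(16,255,255))>0
a=np.radians(17.9);M=np.array([[np.cos(a),-np.sin(a)],[np.sin(a),np.cos(a)]])
Q=P[m&(P[...,2]>.06)];L=(Q[:,:2]-[.5408,.1051])@M
e=L[L[:,1]>L[:,1].max()-.02];print(len(L),L[:,1].max(),e[:,0].min(),e[:,0].max(),np.median(Q[:,2]))
cv2.imwrite("pics/w5.png",np.hstack([cv2.resize(w["frame"][:288,100:484],(440,330)),cv2.resize(t["frame"][150:220,230:320],(360,330),interpolation=cv2.INTER_CUBIC)])[:,:,::-1])
E
```

```text
time_s: 10.13
tool_pos: [0.6063, -0.1006, 0.0591]
ee_rot: [0.0, 0.572, 0.82, -0.0]
wrist_force: [-0.8, -0.4, -1.2]
gripper_width: 0.32
grasp_force: 29.0
t 10.1333 pos [ 0.6063 -0.1006  0.0591] rot [0.    0.001 0.001] shift [-0.002  -0.0008  0.0006] F [-0.8 -0.4 -1.2] w 0.32 [-0.22  0.16  1.45 -0.    1.53 -0.57]
169 -0.1000451191506766 -0.028274970647871933 0.024575407887748354 0.08096773920629315
```

View pics/w5.png

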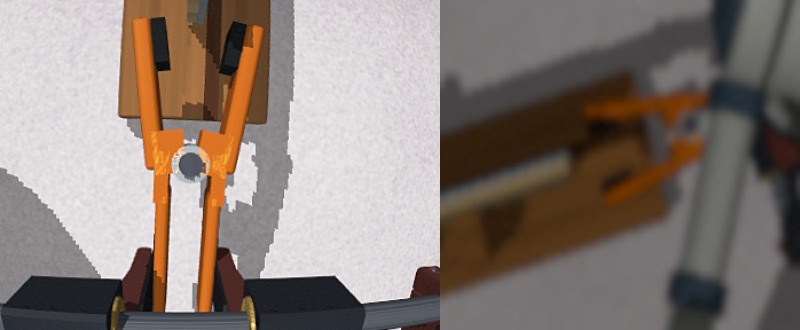

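The jaws are centred on the stack: board end at (197,10), pads at 165 and 232. The tip is 20 mm short of the edge, so I'm inserting 44 mm.

Converted, 0.044 m is 0.44, 0.001 m is 0.01.

```bash
python3 nudge.py '[0,0,0,0.1,0,0,0,0,0,0,0.2,0.01,0,0,0,0,0,0.3,0.01,0,0,0,0,0,0.38,0.02,0,0,0,0,0,0.44,0.02,0,0,0,0,0,0.44,0.02,0,0,0,0,0,0.44,0.02,0,0]'; python3 - <<'E'
from h import *
from bench import env
go(.59205,-.059,.0585,20.15)
w=env.grab_frame("wrist");f=env.grab_frame("scene")
cv2.imwrite("pics/w6.png",np.hstack([cv2.resize(w["frame"][:288,100:484],(400,300)),cv2.resize(f["frame"][130:220,220:340],(400,300),interpolation=cv2.INTER_CUBIC)])[:,:,::-1])
E
```

```text
time_s: 10.82
tool_pos: [0.5929, -0.0585, 0.0588]
ee_rot: [0.0, 0.572, 0.82, -0.0]
wrist_force: [0.1, -0.8, -0.5]
gripper_width: 0.321
grasp_force: 29.0
t 10.8167 pos [ 0.5929 -0.0585  0.0588] rot [0.    0.    0.001] shift [-0.0002 -0.001   0.0003] F [ 0.1 -0.8 -0.5] w 0.321 [-0.16  0.11  1.5  -0.    1.53 -0.51]
```

View pics/w6.png

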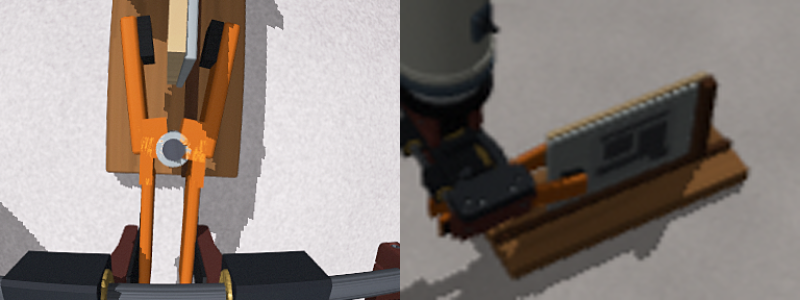

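The jaws straddle the stack on the plain border: jaw end at (583,180) in the right half, picture starting at about (603,150). I'm releasing gently.

```bash
python3 nudge.py '[0,0,0,0,0,0,0.38,0,0,0,0,0,0,0.42,0,0,0,0,0,0,0.46,0,0,0,0,0,0,0.5,0,0,0,0,0,0,0.55,0,0,0,0,0,0,0.65,0,0,0,0,0,0,0.8,0,0,0,0,0,0,1,0,0,0,0,0,0,1,0,0,0,0,0,0,1]'; python3 nudge.py '[0,0,0,0,0,0,1,0,0,0,0,0,0,1,0,0,0,-0.3,0,0,1,0,0,0,-0.6,0,0,1,0,0,0,-0.9,0,0,1,0,0,0,-1.2,0,0,1,0,0,0,-1.4,0,0,1,0,0,0,-1.4,0,0,1]'; python3 - <<'E'
from h import *
from bench import env
go(.59205,-.059,.0585,20.15)
w=env.grab_frame("wrist");f=env.grab_frame("scene");t=env.grab_frame("top")
P=cloud(t)[140:240,180:340];I=t["frame"][140:240,180:340]
m=cv2.inRange(cv2.cvtColor(I,cv2.COLOR_RGB2HSV),(3,170,90),(16,255,255))>0
a=np.radians(17.9);M=np.array([[np.cos(a),-np.sin(a)],[np.sin(a),np.cos(a)]])
Q=P[m&(P[...,2]>.06)];L=(Q[:,:2]-[.5408,.1051])@M
if len(L): print(len(L),L.min(0),L.max(0),np.median(Q[:,2]))
cv2.imwrite("pics/w7.png",np.hstack([cv2.resize(w["frame"],(400,300)),cv2.resize(f["frame"][130:220,220:340],(400,300),interpolation=cv2.INTER_CUBIC)])[:,:,::-1])
E
```

```text
time_s: 11.75
tool_pos: [0.5929, -0.059, 0.0587]
ee_rot: [0.0, 0.572, 0.82, 0.0]
wrist_force: [0.1, -0.2, -0.4]
gripper_width: 0.89
grasp_force: 0.0
time_s: 12.42
tool_pos: [0.6415, -0.1943, 0.0581]
ee_rot: [0.0, 0.574, 0.819, -0.001]
wrist_force: [-0.3, -0.1, 0.3]
gripper_width: 0.994
grasp_force: 0.0
t 12.4167 pos [ 0.6415 -0.1943  0.0581] rot [-0.     0.001 -0.003] shift [ 0.1441 -0.0003 -0.0006] F [-0.3 -0.1  0.3] w 0.994 [-0.34  0.31  1.28 -0.    1.56 -0.69]
196 [-0.06374505 -0.1858449 ] [ 0.02068152 -0.05093253] 0.08033699815728168
```

View pics/w7.png

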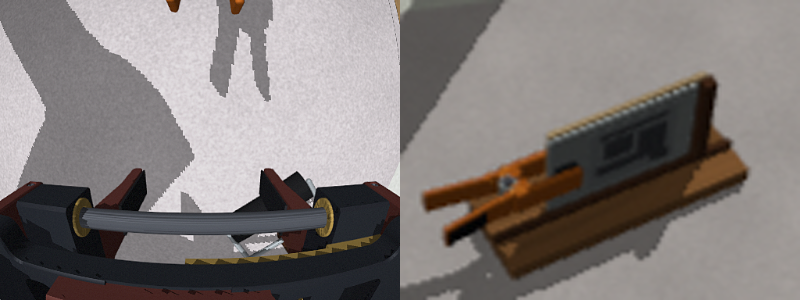

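The clip holds itself on the border: jaw end at (580,172), clear of the picture at about (603,150), and its top at 80 mm puts its middle about 68 mm up. The gripper is clear, so I'm handing in.

```bash
python3 -c "
from bench import env
print(env.job_done())"
```

```text
the job is handed in; nothing more can be done
None
```

The plate is fully home against the stop post, and the orange clip holds plate and board together on the plain border about halfway up. I handed the job in at about 12.6 s on the robot's clock; no verdict came back.

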